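Unlatch the ember blower's battery and set it in the charger

TASK

Take the battery pack out of the green ember blower: press the orange sprung tab inward, away from the steel catch, and lift the pack straight up while you keep it pressed, gently, never wrenching at the catch or ramming the tab against its stop. Then set the pack upright in the black charger, fully down on its floor, and let go; leave the coffee pot, incense cup, mortar and tongs alone.

Things in the scene. Friction and masses are not known exactly. Their poses are not given: they have to be found in the camera images.
- fin_center (a point): Centre of the upright orange fin of the sprung tab on the battery pack: 20 mm (x) by 24 mm (y) by 48 mm tall, the only grip, taken from above; its foot is 5 mm and its centre 29 mm above the pack's top. +x points to the catch, z up. At rest it is over the pack's centre; it slides to -x (inward) and carries the pack. Pinch it across its x faces so it cannot pitch (26 mm free to the catch).
- tongue_tip (a point): Tip (top edge, middle) of the tab's flat orange tongue, 18 mm wide and 5 mm thick, 41 mm long from the fin's +x face, under the catch bar. Fin and tongue slide as one to -x against a spring: 3 N to start, 6.5 N at 5 mm, 7.7 N at the hard stop at 6.7 mm. With the pack at the bay's end stop it takes 5 mm to clear the bar; 13 mm up it is over the bar, and the press may ease.
- pack_center (a point): Centre (25 mm above the underside) of the grey battery pack, 84 mm (x) by 60 mm (y) by 50 mm tall without the tab, 0.36 to 0.53 kg; x toward the tongue, z up. It starts loose in the blower's bay, 2 mm of play in y: pressing the tab first pushes the pack 0.5 to 9.5 mm to -x, against a steady drag of 1 to 4 N, until it meets the end stop; then the spring yields.
- blower: Fixed green ember blower; origin in its battery bay at table level; x to the catch, z up. Bay 64 mm wide, floor at 12 mm, rim at 60 mm. A steel frame makes the hidden -x end stop and the catch bar (42 mm wide, 68.5 to 74.5 mm high, edge 38 to 45 mm from the origin): it is clamped differently, by 7 mm, each run. Over 25 N from pack or tab harms it. Fan drum at x -122 mm, 104 mm wide, 73 mm tall.
- charger: Fixed black charger cradle; origin under the centre of its pocket, at the table; x along the long side, z up. Pocket 92 mm (x) by 68 mm (y), floor at 8 mm, rim at 30 mm, walls 6 mm thick, no latch. The pack has 4 mm to spare on each side, either way round. A 20 mm high block with a green lamp is at its -x end. Set the pack in with less than about 45 N.
- jebena: Empty teal coffee pot on the tray, 172 mm tall, 112 mm wide; origin under its centre. Leave alone.
- incense_cup: Black ceramic incense cup, 72 mm across, 65 mm tall; origin under its centre. Leave alone.
- mortar: Small wooden mortar, 90 mm across, 80 mm tall; origin under its centre. Leave alone.
- tongs: Steel tongs held shut by a clip, 180 mm long, lying on the tray; origin under the middle. Leave alone.
- tray: Round woven-look plastic tray, 296 mm across, 6 mm floor, 20 mm rim, fixed at the left; origin under its centre.
Things that resemble listed ones, but are neither listed nor needed, are in the scene too. What is shaped like the part that bears fin_center but purple is not meant. Of the things that look like the charger, the larger one is meant.

How it is judged (in metres and radians):
On the way:
1. the pack is lifted clear of the blower's bay, upright (z of pack_center in the frame of blower above 0.09 m and angle between pack_center's own z axis and vertical below 0.3 rad), for 0.1 s.
At the end, for the whole second after the job is handed in: The pack stands at rest in the charger's pocket, its underside within 3 mm of the pocket floor, centred within 8 mm, along the pocket within 0.15 rad (either way round), upright within 0.06 rad, and let go (z of pack_center in the frame of charger below 0.036 m and horizontal distance between pack_center and charger below 0.008 m and angle between the x axis of pack_center and the x axis of charger, either way round below 0.15 rad and angle between pack_center's own z axis and vertical below 0.06 rad and linear speed of pack below 0.02 m/s); the robot touches nothing.
It fails at once if the pack or its tab is forced against the blower's catch or bay with more than 25 N (contact force between pack and blower above 25 N).
It fails at once if the pack is rammed into the charger with more than 45 N (contact force between pack and charger above 45 N).
It fails at once if the pack is tipped more than 0.5 rad (angle between pack_center's own z axis and vertical above 0.5 rad).
It fails at once if coffee pot, incense cup, mortar or tongs is shifted by more than 20 mm (distance of any of jebena, incense_cup, mortar, tongs from where it was at the start of the episode above 0.02 m).
It also fails if it takes over 61 s, if anything falls off the work surface, if the arm or the gripper's body presses on something with over 40 N, if the wrist force passes 120 N, or if a joint passes its speed limit or range.

ROBOT

A 6-joint arm with a two-finger parallel gripper is mounted at the origin on the work surface. World frame = base frame: x ahead of the robot, y to its left, z up, the work surface at z = 0. Lengths are in mm, angles in rad, forces in N, time in s.
With the tool pointing down it reaches from about 350 to 775 mm from the base axis. Payload 7.3 kg.
Tool frame: the origin (TCP) lies at the very end of the fingers, on their centre line; the grasp point (between the pads) lies 19 mm behind it; x points along the fingers, z is the direction in which the jaws open and shut, and the axes are right-handed (so a half turn about x gives the same grasp; the last joint's range is limited). The gripper opens to 92 mm and grips with 3 to 60 N. Pads are 19 mm wide; open, the fingers measure 130 mm over their backs; the gripper's body (75 mm by 190 mm) begins 47 mm behind the grasp point.
Start: joints at [-1.342, 0.342, 1.524, -0, 1.275, -0.146], TCP at [192.219, -488.566, 226.741] pointing down, gripper open.
Joint ranges: [-2.53, 2.53], [-0.77, 2.02], [0.04, 2.7], [-1, 4.14], [0.28, 2.66], [-3.11, 3.11]. Speed limits (rad/s): [2.57, 2.57, 3.14, 3.14, 3.14, 3.14].

INTERFACE

Orientations are given as [roll, pitch, yaw] about the fixed x, y, z axes, in that order (R = Rz(yaw) Ry(pitch) Rx(roll)).
In Python, from plant import * gives the robot as it stands.
- The arm moves only by the tool carry_out, never from a script. Its argument "rows" is a list of rows, each a list of 4 numbers: the shift along the world's x, y, z in mm, then the turn about the world's z in degrees. In form: [[x, y, z, twist], ...]. A call has 1 to 20 rows; each row is the pose to reach, as a shift and turn from the pose measured when the call began; what a row does not reach only later rows make up. A row lasts 1/12 s, in which the tool goes at most 41.7 mm and 7.16 degrees, less where a joint would pass 70% of its speed; a pose out of reach is approached as far as the arm can. A call with a gripper value outside its range is refused whole. "hand" is the finger opening in mm, from 0 to 91.8, set as the call begins (left out, the last holds). The fingers move at their own pace and stop on an object; the grip force is fixed at half the most. Time passes only in rows, so rows that repeat a pose let the fingers close. It gives the time, the measured TCP pose, the force and the opening at its end, in the units of the state.
- get_obs(): the state, without advancing time (a new reading comes with each control period).
- capture(name): name is "side" or "top" or "wrist"; returns the picture (480x640x3 uint8, red, green, blue); there is no depth.
- camera_info(name): a dict with "camera_matrix" (3x3 intrinsics, pixels), "dist" ([k1, k2, p1, p2, k3] as OpenCV has them; the pictures are not rectified), "pose" (4x4, takes a point from camera to world coordinates); the wrist camera has in their place "mount" (4x4, takes a point from camera to tool coordinates, whose origin is the TCP and whose axes are the tool frame's). Camera axes: x right, y down, z forward; pixel columns grow to the right and rows downward; lengths in mm; the calibration is good to about 2 mm. A picture is of the moment at which its call begins: read the wrist's pose just before it. camera_info takes no time and is no camera call.
- close_job(): hands the job in, once; it reports no verdict.
The state is a dict: "time": time; "joint_positions": joint angles; "dq": joint speeds; "tau": joint torques, N m; "tool_pos": TCP position; "tcp_rot": TCP orientation; "contact_force": force on the tool from outside, world axes, zero at the start; "moment": the same for the moment, N m; "grip_width": finger opening in mm.
Only numpy, scipy, OpenCV 4.12 (cv2) and the standard library are available. Lean on these libraries where they do the work, as an engineer would, in place of code of your own. Each camera call takes 0.05 s, during which the arm holds its last target. There are 200 camera calls.

## Working session

There is one attempt and no reset: what is moved stays moved. The work goes in short steps, Python scripts to look and compute and a tool call to move; the robot and the scene stay as the last step left them, time stands still between calls to the robot, and variables do not carry over. Pictures are saved under pics/ and viewed, about 8 in all and at most 12, crops included, and the job is handed in when it is done.

Besides the shell and the picture viewer there is one more tool, called after "Emit:" as name(argument=value, ...) on one line, values as JSON. carry_out: Moves the arm, as the interface text tells. Its arguments: {"type":"object","properties":{"rows":{"type":"array"},"hand":{"type":"number"}},"required":["rows"]}

```bash
mkdir -p pics; python3 - <<'E'
from plant import *
import cv2,numpy as np
for n in("top","side"):
    cv2.imwrite(f"pics/{n}0.png",capture(n)[:,:,::-1])
    c=camera_info(n);print(n,np.round(c["camera_matrix"],1).tolist(),c["dist"],np.round(c["pose"],3).tolist())
print(camera_info("wrist"));print(get_obs())
E
```

```text
top [[503.3, 0.0, 315.0], [0.0, 503.3, 234.5], [0.0, 0.0, 1.0]] [0.01665751 0.         0.         0.         0.        ] [[-0.003, -0.988, 0.156, 429.342], [-1.0, 0.006, 0.013, 26.77], [-0.014, -0.156, -0.988, 1299.531], [0.0, 0.0, 0.0, 1.0]]
side [[491.5, 0.0, 325.0], [0.0, 491.5, 231.4], [0.0, 0.0, 1.0]] [-0.02464557  0.          0.          0.          0.        ] [[-0.749, -0.477, 0.46, 114.572], [-0.663, 0.546, -0.512, 576.067], [-0.007, -0.688, -0.725, 862.856], [0.0, 0.0, 0.0, 1.0]]
{'camera_matrix': array([[411.22131589,   0.        , 310.95432152],
       [  0.        , 411.22131589, 232.0486955 ],
       [  0.        ,   0.        ,   1.        ]]), 'dist': array([-0.07725669,  0.        ,  0.        ,  0.        ,  0.        ]), 'mount': array([[-1.94288881e-04, -2.74986685e-01,  9.61448015e-01,
        -1.58933498e+02],
       [ 1.27381765e-03, -9.61447321e-01, -2.74986229e-01,
         7.47962645e+01],
       [ 9.99999170e-01,  1.17128268e-03,  5.37081416e-04,
        -9.15126202e-01],
       [ 0.00000000e+00,  0.00000000e+00,  0.00000000e+00,
         1.00000000e+00]])}
{'time': 0.1, 'joint_positions': array([-1.34200962e+00,  3.42640054e-01,  1.52489258e+00,  5.72438679e-06,
        1.27537511e+00, -1.45973594e-01]), 'dq': array([ 0.00141504, -0.00156864, -0.00053192, -0.00040102,  0.00125969,
        0.00021907]), 'tau': array([ 1.39230200e-03, -4.32006133e+01, -2.44694495e+01,  7.19041144e-02,
        5.25509776e-02, -4.88398518e-05]), 'tool_pos': array([ 192.13285826, -488.21217535,  226.13128249]), 'tcp_rot': array([2.9914565 , 1.56948122, 1.7954188 ]), 'contact_force': array([ 0.5358479 , -0.50588345,  0.53300893]), 'moment': array([0.00424566, 0.00916636, 0.01460311]), 'grip_width': 92.19098493317499}
```

View pics/top0.png

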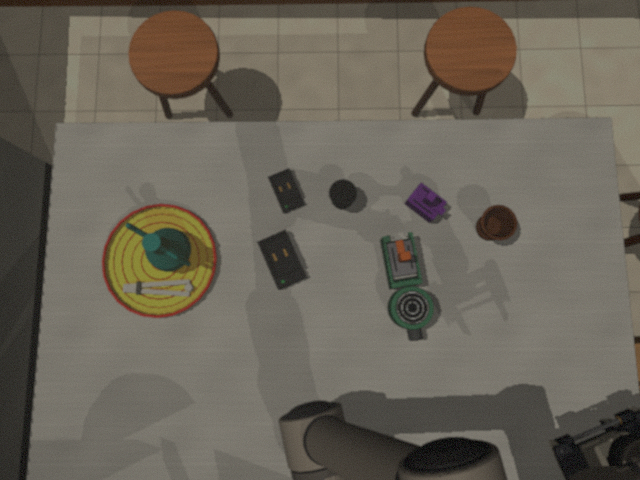

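View pics/side0.png

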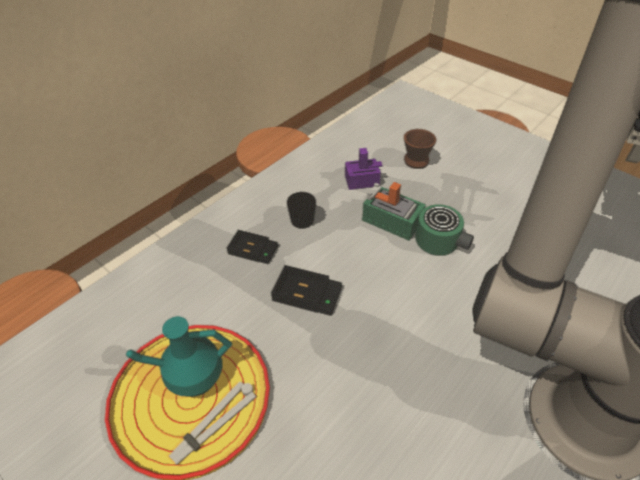

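The top view shows the blower bay at about (403,258), its drum at (413,308), the orange fin at (404,250), and the large charger at (283,260). The side view agrees: fin at (395,193), large charger at (307,290).

```bash
cat > h.py <<'E'
from plant import *
import cv2,numpy as np
from scipy.spatial.transform import Rotation as R
def pose(n,o=None):
    c=camera_info(n)
    if n!="wrist": return c,np.array(c["pose"])
    o=o or get_obs(); T=np.eye(4);T[:3,:3]=R.from_euler("xyz",o["tcp_rot"]).as_matrix();T[:3,3]=o["tool_pos"]
    return c,T@c["mount"]
def ray(n,uv,z,o=None):
    c,P=pose(n,o)
    p=cv2.undistortPoints(np.array(uv,float).reshape(-1,1,2),c["camera_matrix"],c["dist"]).reshape(-1,2)
    d=np.c_[p,np.ones(len(p))]@P[:3,:3].T
    return P[:3,3]+d*((z-P[2,3])/d[:,2])[:,None]
def proj(n,X,o=None):
    c,P=pose(n,o);Q=np.linalg.inv(P)
    return cv2.projectPoints(np.array(X,float).reshape(-1,1,3),cv2.Rodrigues(Q[:3,:3])[0],Q[:3,3],c["camera_matrix"],c["dist"])[0].reshape(-1,2)
E
python3 - <<'E'
from h import *
print("fin top",ray("top",[[402,240]],110))
print("drum",ray("top",[[412,308]],73),"bay",ray("top",[[402,258]],60))
print("charger",ray("top",[[260,240],[292,232],[307,279],[275,288],[283,258]],25))
o=get_obs();print(R.from_euler("xyz",o["tcp_rot"]).as_matrix().round(3))
im=cv2.imread("pics/top0.png")
cv2.imwrite("pics/t1.png",cv2.resize(im[150:350,240:460],None,fx=3,fy=3,interpolation=cv2.INTER_CUBIC)[:600])
E
```

```text
fin top [[ 603.28475193 -164.22306462  110.        ]]
drum [[ 443.42728089 -189.01540519   73.        ]] bay [[ 565.69992368 -170.87776568   60.        ]]
charger [[617.72566742 185.20039887  25.        ]
 [638.03189926 103.19628509  25.        ]
 [517.36116298  64.78056363  25.        ]
 [495.05634472 145.59321896  25.        ]
 [571.04717099 125.890035    25.        ]]
[[-0.     0.931  0.366]
 [ 0.001  0.366 -0.931]
 [-1.     0.    -0.001]]
```

View pics/t1.png

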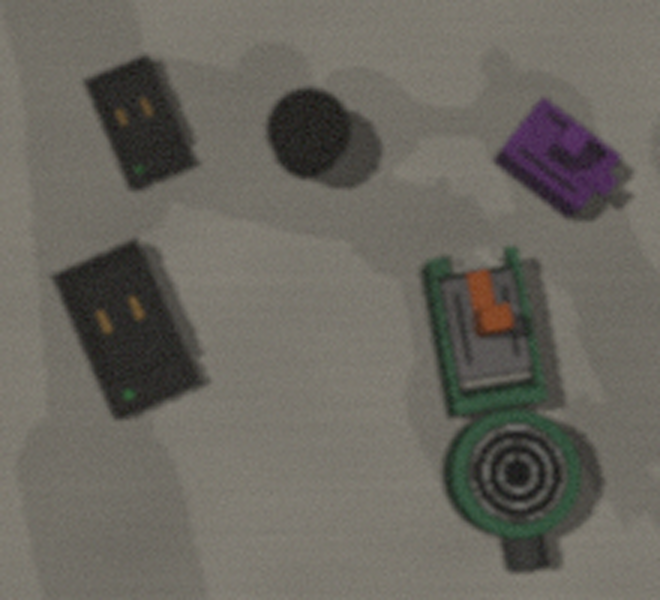

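The crop shows the bay opening upward with the fin top at full-picture pixel (405,257), and the charger's lamp (its -x end) at the bottom.

Emit:
carry_out(rows=[[372, 320, 0, 77], [372, 320, 0, 77], [372, 320, 0, 77], [372, 320, 0, 77], [372, 320, 0, 77], [372, 320, 0, 77], [372, 320, 0, 77], [372, 320, 0, 77], [372, 320, 0, 77], [372, 320, 0, 77], [372, 320, 0, 77], [372, 320, 0, 77], [372, 320, 0, 77], [372, 320, 0, 77], [372, 320, 0, 77], [372, 320, 0, 77]], hand=29)

```text
time: 1.43
tool_pos: [563.3, -169.1, 226.0]
tcp_rot: [3.004, 1.569, -3.133]
contact_force: [-0.2, -0.0, 0.3]
grip_width: 28.8
```

```bash
python3 - <<'E'
from h import *
print("fin",ray("top",[[405,256.7]],115))
import json
o=get_obs();json.dump({k:np.array(o[k]).tolist() for k in("tcp_rot","tool_pos")},open("o1.json","w"))
print(o)
cv2.imwrite("pics/w1.png",capture("wrist")[:,:,::-1])
E
```

```text
fin [[ 562.69787123 -169.2567001   115.        ]]
{'time': 1.4333, 'joint_positions': array([-4.21380487e-01,  4.60500834e-01,  1.34168505e+00, -9.10121366e-04,
        1.34133975e+00, -5.67719904e-01]), 'dq': array([-1.30850415e-02, -7.97875301e-03, -2.02981459e-04, -8.55579746e-05,
       -1.03745761e-03, -8.75241376e-06]), 'tau': array([ 7.39217699e-01, -4.94477749e+01, -2.50734276e+01,  8.30911263e-02,
        7.87565997e-02, -1.80723164e-03]), 'tool_pos': array([ 563.28035914, -169.06400542,  225.97440374]), 'tcp_rot': array([ 3.00358274,  1.56866994, -3.13305529]), 'contact_force': array([-0.15169099, -0.0211952 ,  0.27514499]), 'moment': array([ 0.004588  , -0.07900823,  0.01682642]), 'grip_width': 28.83841386578283}
```

View pics/w1.png

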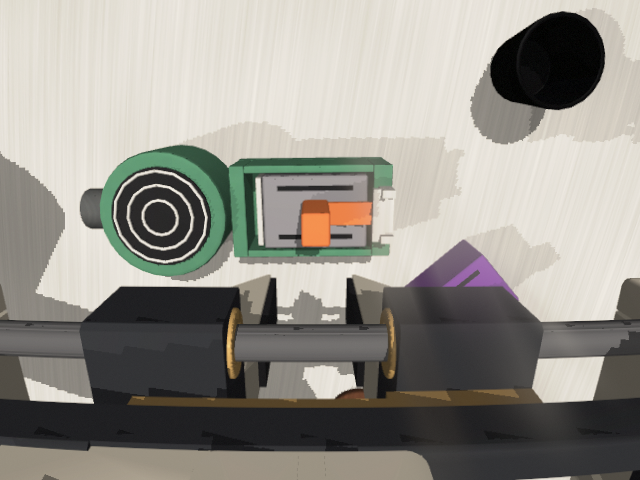

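The wrist view shows the bay lengthwise along image x, with the fin at (316,223), the catch bar at about (383,215), the end-stop plate at (259,211) and a pack gap on the left.

```bash
python3 - <<'E'
import cv2
im=cv2.imread("pics/w1.png")
cv2.imwrite("pics/w1c.png",cv2.resize(im[145:270,225:405],None,fx=4.4,fy=4.4,interpolation=cv2.INTER_NEAREST))
E
```

```text
(no output)
```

View pics/w1c.png

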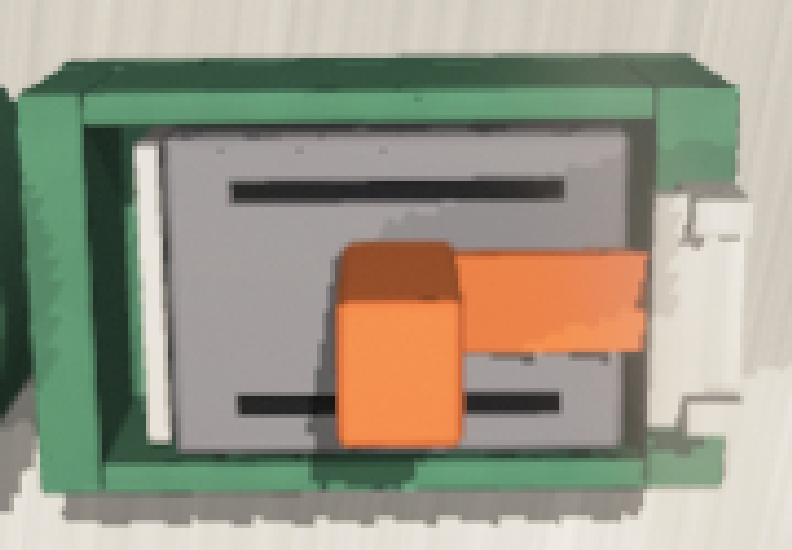

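The zoom shows the fin's top face at crop (338..462, 300..446), the catch bar's inner edge at x≈650, and the pack top spanning x 165..628. A white end-stop plate stands close to the pack's left edge.

```bash
python3 - <<'E'
from h import *
import json
o=json.load(open("o1.json"))
f=lambda pts,z:ray("wrist",np.array(pts)/4.4+[225,145],z,o)
fin=f([[338,300],[462,300],[462,446],[338,446]],115);print("fin",fin.round(1).tolist(),fin.mean(0))
pk=f([[165,133],[628,130],[622,445],[178,450]],62);print("pack",pk.round(1).tolist(),pk.mean(0))
rim=f([[85,88],[650,84],[645,488],[105,488]],60);print("rim",rim.round(1).tolist())
bar=f([[652,195],[648,430]],74.5);print("bar",bar)
a=lambda p,q:np.degrees(np.arctan2(*(q-p)[[1,0]]))
print("yaw",a(fin[0],fin[1]),a(fin[3],fin[2]),a(pk[0],pk[1]),a(pk[3],pk[2]),a(rim[0],rim[1]),a(rim[3],rim[2]))
Rm=R.from_euler("xyz",o["tcp_rot"]).as_matrix();print("jaw yaw",np.degrees(np.arctan2(Rm[1,2],Rm[0,2])))
E
```

```text
fin [[555.8, -158.9, 115.0], [574.6, -156.1, 115.0], [578.4, -179.3, 115.0], [559.2, -182.1, 115.0]] [ 567.01022766 -169.09327534  115.        ]
pack [[521.4, -145.7, 62.0], [603.3, -132.9, 62.0], [613.1, -191.3, 62.0], [530.8, -204.6, 62.0]] [ 567.17768858 -168.61641362   62.        ]
rim [[506.1, -140.0, 60.0], [606.1, -124.4, 60.0], [619.4, -199.7, 60.0], [517.8, -214.9, 60.0]]
bar [[ 607.59168564 -141.91678064   74.5       ]
 [ 614.90826256 -184.08134441   74.5       ]]
yaw 8.489954316552568 8.486679502720008 8.86378855154841 9.164900891589669 8.872958238522415 8.493241227263598
jaw yaw 8.39655826742029
```

Emit:
carry_out(rows=[[3.7, 0, -20, 0.4], [3.7, 0, -60, 0.4], [3.7, 0, -95, 0.4], [3.7, 0, -120, 0.4], [3.7, 0, -138, 0.4], [3.7, 0, -148, 0.4], [3.7, 0, -148, 0.4], [3.7, 0, -148, 0.4]], hand=28)

```text
time: 2.15
tool_pos: [567.0, -170.0, 78.8]
tcp_rot: [-3.066, 1.569, -2.914]
contact_force: [0.6, -0.2, -0.4]
grip_width: 27.9
```

```bash
python3 - <<'E'
from h import *
cv2.imwrite("pics/w2.png",capture("wrist")[100:400,120:520,::-1].repeat(2,0).repeat(2,1))
E
```

```text
(no output)
```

View pics/w2.png

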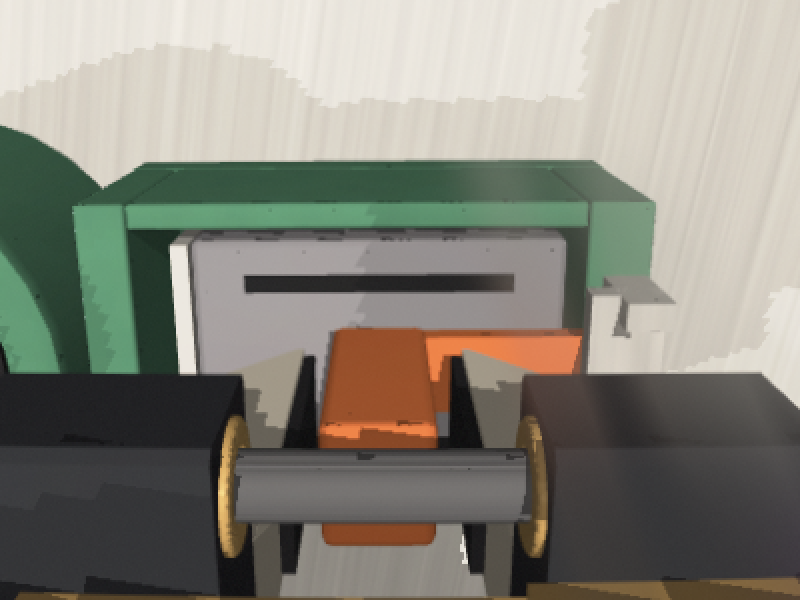

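The fingers (inner faces at about x 315 and 450) straddle the fin (320–437), so I close. The pack's left edge sits right next to the end-stop plate.

Emit:
carry_out(rows=[[-0.6, 0, 0, 0], [-0.6, 0, 0, 0], [-0.6, 0, 0, 0], [-0.6, 0, 0, 0], [-0.6, 0, 0, 0], [-0.6, 0, 0, 0]], hand=0)

```text
time: 2.7
tool_pos: [567.6, -170.6, 81.2]
tcp_rot: [-0.968, 1.567, -0.815]
contact_force: [-1.4, -1.1, 6.8]
grip_width: 20.0
```

Emit:
carry_out(rows=[[-0.5, 0, 0, 0], [-1, -0.2, 0, 0], [-1.5, -0.2, 0, 0], [-2, -0.3, 0, 0], [-2, -0.3, 0, 0], [-2, -0.3, 0, 0]])

```text
time: 3.2
tool_pos: [565.9, -170.8, 81.3]
tcp_rot: [-0.847, 1.567, -0.694]
contact_force: [1.6, 0.3, -0.5]
grip_width: 20.1
```

Emit:
carry_out(rows=[[-0.5, -0.1, 0, 0], [-1, -0.2, 0, 0], [-1.5, -0.2, 0, 0], [-2, -0.3, 0, 0], [-2, -0.3, 0, 0], [-2, -0.3, 0, 0]])

```text
time: 3.7
tool_pos: [564.1, -171.1, 81.3]
tcp_rot: [-0.779, 1.566, -0.627]
contact_force: [4.3, 1.4, -2.3]
grip_width: 19.5
```

Emit:
carry_out(rows=[[-0.4, 0, 0, 0], [-0.7, -0.1, 0, 0], [-1, -0.15, 0, 0], [-1, -0.15, 0, 0], [-1, -0.15, 0, 0]])

```text
time: 4.12
tool_pos: [563.2, -171.3, 81.3]
tcp_rot: [-0.744, 1.566, -0.591]
contact_force: [5.0, 0.8, -2.6]
grip_width: 19.7
```

Emit:
carry_out(rows=[[-0.5, -0.1, 0, 0], [-1, -0.1, 0, 0], [-1.5, -0.2, 0, 0], [-1.5, -0.2, 0, 0], [-1.5, -0.2, 0, 0]])

```text
time: 4.53
tool_pos: [561.8, -171.5, 81.3]
tcp_rot: [-0.704, 1.566, -0.551]
contact_force: [4.6, 1.3, -2.0]
grip_width: 19.7
```

Emit:
carry_out(rows=[[-0.4, 0, 0, 0], [-0.8, -0.1, 0, 0], [-0.8, -0.1, 0, 0], [-0.8, -0.1, 0, 0]])

```text
time: 4.87
tool_pos: [561.2, -171.6, 81.3]
tcp_rot: [-0.654, 1.565, -0.501]
contact_force: [4.3, 0.5, -3.5]
grip_width: 19.7
```

```bash
python3 - <<'E'
from h import *
print([get_obs()["contact_force"].round(2).tolist()])
cv2.imwrite("pics/w3.png",np.ascontiguousarray(capture("wrist")[210:300,190:460,::-1]).repeat(3,0).repeat(3,1))
print(np.round(get_obs()["contact_force"],2))
E
```

```text
[[4.3, 0.52, -3.45]]
[ 5.77  0.83 -3.5 ]
```

View pics/w3.png

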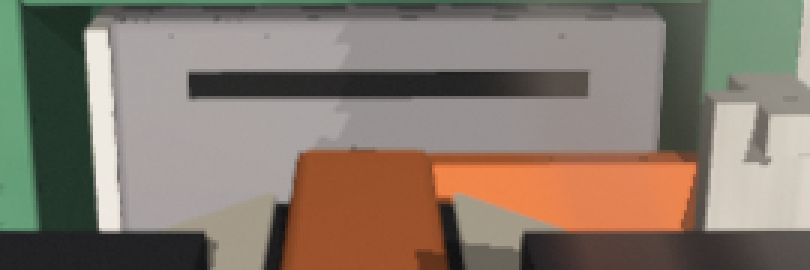

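The image shows the tongue's end at about (697,160) of the crop and the bar face starting at x≈706; the pack is next to the stop plate. I'll turn this into numbers.

```bash
python3 - <<'E'
from h import *
o2=dict(tool_pos=np.array([567.0,-170,78.8]),tcp_rot=[-3.066,1.569,-2.914]); o3=get_obs()
print(o3["tool_pos"],o3["tcp_rot"])
x=np.array([np.cos(np.radians(8.8)),np.sin(np.radians(8.8)),0])
def s(n,a,b,z):
    q=[ (ray("wrist",[p],z,o)[0]-[567,-169,0])@x for p,o in((a,o2),(b,o3))];print(n,np.round(q,1))
f2=lambda u,v:(120+u/2,100+v/2); f3=lambda u,v:(190+u/3,210+v/3)
s("pack R",f2(565,238),f3(664,18),62)
s("pack L",f2(192,238),f3(115,18),62)
s("plate L",f2(172,240),f3(87,28),60)
s("plate R",f2(186,240),f3(107,28),60)
s("bar",f2(590,290),f3(706,95),74.5)
s("tongue",f2(582,332),f3(697,160),67)
s("finR farTop",f2(425,330),f3(428,153),115)
s("slotR",f2(514,275),f3(588,72),62)
E
```

```text
[ 561.23365785 -171.58893996   81.3360635 ] [-0.65817783  1.56531633 -0.50581087]
pack R [40.8 39.5]
pack L [-41.7 -42.5]
plate L [-46.8 -47.2]
plate R [-43.6 -44.2]
bar [43.9 43. ]
tongue [44.8 44.7]
finR farTop [7.2 1.2]
slotR [29.8 28.5]
```

Emit:
carry_out(rows=[[-0.3, 0, 0, 0], [-0.3, 0, 0.5, 0], [-0.3, 0, 1, 0], [-0.3, 0, 1.5, 0], [-0.3, 0, 2, 0], [-0.3, 0, 2, 0], [-0.3, 0, 2, 0]])

```text
time: 5.5
tool_pos: [560.9, -171.5, 82.4]
tcp_rot: [-0.629, 1.566, -0.476]
contact_force: [7.0, 0.8, -8.8]
grip_width: 19.9
```

Emit:
carry_out(rows=[[0, 0, 0.5, 0], [0, 0, 1, 0], [0, 0, 1.5, 0], [0, 0, 1.5, 0], [0, 0, 1.5, 0]])

```text
time: 5.92
tool_pos: [560.9, -171.4, 82.6]
tcp_rot: [-0.624, 1.567, -0.471]
contact_force: [7.9, 0.3, -12.4]
grip_width: 19.8
```

Lifting met resistance of about 12 N after 1.3 mm, so the tongue is probably still under the bar. I'll ease down and press slightly more.

Emit:
carry_out(rows=[[0, 0, -0.7, 0], [0, 0, -1.3, 0], [0, 0, -1.3, 0], [0, 0, -1.3, 0], [0, 0, -1.3, 0]])

```text
time: 6.33
tool_pos: [561.3, -171.5, 81.4]
tcp_rot: [-0.587, 1.566, -0.435]
contact_force: [5.9, 1.4, -3.6]
grip_width: 19.5
```

Emit:
carry_out(rows=[[-0.4, 0, 0, 0], [-0.8, -0.1, 0, 0], [-0.8, -0.1, 0, 0], [-0.8, -0.1, 0, 0], [-0.8, -0.1, 0, 0]])

```text
time: 6.75
tool_pos: [560.8, -171.6, 81.4]
tcp_rot: [-0.555, 1.565, -0.402]
contact_force: [5.0, 1.4, -3.7]
grip_width: 19.7
```

Emit:
carry_out(rows=[[-0.5, -0.1, 0, 0], [-1, -0.2, 0, 0], [-1, -0.2, 0, 0], [-1, -0.2, 0, 0], [-1, -0.2, 0, 0]])

```text
time: 7.17
tool_pos: [560.2, -171.7, 81.4]
tcp_rot: [-0.492, 1.564, -0.339]
contact_force: [7.0, 2.1, -3.9]
grip_width: 20.2
```

Emit:
carry_out(rows=[[-0.3, 0, 0, 0], [-0.6, -0.1, 0, 0], [-0.6, -0.1, 0, 0], [-0.6, -0.1, 0, 0]])

```text
time: 7.5
tool_pos: [560.1, -171.7, 81.5]
tcp_rot: [-0.446, 1.563, -0.293]
contact_force: [6.6, 2.7, -3.9]
grip_width: 19.6
```

```bash
python3 - <<'E'
from h import *
f=[]
for i in range(4):
    im=capture("wrist");f.append(get_obs()["contact_force"])
print(np.round(f,1).tolist(),get_obs()["tool_pos"],get_obs()["tcp_rot"])
cv2.imwrite("pics/w4.png",np.ascontiguousarray(im[210:300,190:460,::-1]).repeat(3,0).repeat(3,1))
E
```

```text
[[6.0, 2.0, -4.8], [6.1, 1.6, -3.8], [6.3, 1.7, -3.3], [6.0, 1.1, -3.6]] [ 560.03936151 -171.68600989   81.45280732] [-0.44576839  1.56293246 -0.29301478]
```

View pics/w4.png

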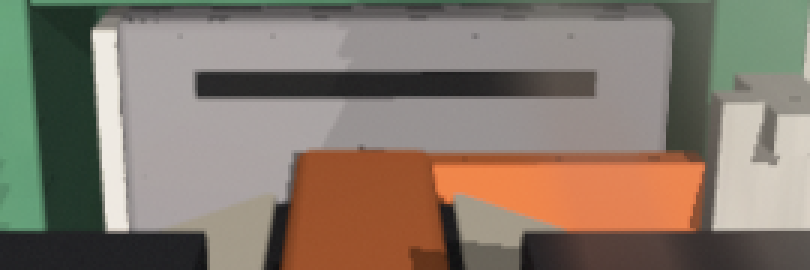

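The tongue's end is at (703,163) and the bar at 713, so the tongue has hardly moved relative to the frame. The press force (about 6.1 N) corresponds to only about 4.5 mm of compression. I'll press further.

Emit:
carry_out(rows=[[-0.6, -0.1, 0, 0], [-1.2, -0.2, 0, 0], [-1.5, -0.2, 0, 0], [-1.5, -0.2, 0, 0], [-1.5, -0.2, 0, 0]])

```text
time: 8.12
tool_pos: [559.2, -171.9, 81.5]
tcp_rot: [-0.408, 1.561, -0.255]
contact_force: [6.9, 2.0, -4.7]
grip_width: 19.7
```

```bash
cat > m.py <<'E'
from h import *
f=[];m=[]
for i in range(6):
    im=capture("wrist");o=get_obs();f.append(o["contact_force"]);m.append(o["moment"])
print(np.mean(f,0).round(2),np.mean(m,0).round(2),o["tool_pos"].round(2),o["tcp_rot"].round(4),round(o["time"],2))
E
python3 m.py
```

```text
[ 6.59  1.98 -4.21] [ 0.33 -1.4   0.09] [ 559.18 -171.82   81.52] [-0.4058  1.5615 -0.2531] 8.42
```

Emit:
carry_out(rows=[[-0.6, -0.1, 0, 0], [-1.2, -0.2, 0, 0], [-1.2, -0.2, 0, 0], [-1.2, -0.2, 0, 0]])

```text
time: 8.75
tool_pos: [558.6, -171.9, 81.6]
tcp_rot: [-0.371, 1.56, -0.218]
contact_force: [7.1, 2.2, -4.7]
grip_width: 19.8
```

```bash
python3 m.py
```

```text
[ 7.22  1.55 -4.54] [ 0.37 -1.44  0.11] [ 558.68 -171.93   81.59] [-0.3768  1.5599 -0.224 ] 9.05
```

Emit:
carry_out(rows=[[-0.8, -0.1, 0.5, 0], [-0.8, -0.1, 1, 0], [-0.8, -0.1, 1.5, 0], [-0.8, -0.1, 2, 0], [-0.8, -0.1, 2.5, 0], [-0.8, -0.1, 2.5, 0]])

```text
time: 9.55
tool_pos: [558.4, -171.9, 83.6]
tcp_rot: [-0.333, 1.559, -0.181]
contact_force: [7.3, 0.3, -7.9]
grip_width: 19.9
```

```bash
python3 m.py
```

```text
[ 7.06  1.16 -7.78] [ 0.32 -1.63  0.12] [ 558.4  -171.89   83.6 ] [-0.3346  1.5589 -0.1819] 9.85
```

Emit:
carry_out(rows=[[-0.7, -0.1, 1, 0], [-0.7, -0.1, 1.5, 0], [-0.7, -0.1, 2, 0], [-0.7, -0.1, 2.5, 0], [-0.7, -0.1, 3, 0], [-0.7, -0.1, 3, 0]])

```text
time: 10.35
tool_pos: [558.2, -171.8, 86.1]
tcp_rot: [-0.299, 1.558, -0.146]
contact_force: [8.4, 1.2, -7.7]
grip_width: 20.3
```

Emit:
carry_out(rows=[[-0.5, -0.1, 1.5, 0], [-0.5, -0.1, 2.5, 0], [-0.5, -0.1, 3.5, 0], [-0.5, -0.1, 4.5, 0], [-0.5, -0.1, 5.5, 0], [-0.5, -0.1, 6, 0], [-0.5, -0.1, 6, 0]])

```text
time: 10.93
tool_pos: [558.2, -171.7, 91.7]
tcp_rot: [-0.265, 1.557, -0.113]
contact_force: [7.2, 1.2, -6.0]
grip_width: 19.4
```

Emit:
carry_out(rows=[[-0.6, -0.1, 2, 0], [-0.6, -0.1, 4, 0], [-0.6, -0.1, 6, 0], [-0.6, -0.1, 8, 0], [-0.6, -0.1, 11, 0], [-0.6, -0.1, 15, 0], [-0.6, -0.1, 20, 0], [-0.6, -0.1, 26, 0], [-0.6, -0.1, 33, 0], [-0.6, -0.1, 42, 0], [-0.6, -0.1, 52, 0], [-0.6, -0.1, 64, 0], [-0.6, -0.1, 76, 0], [-0.6, -0.1, 86, 0], [-0.6, -0.1, 90, 0], [-0.6, -0.1, 90, 0]])

```text
time: 12.27
tool_pos: [557.5, -172.1, 182.6]
tcp_rot: [-0.307, 1.556, -0.155]
contact_force: [0.6, 0.4, -5.0]
grip_width: 19.9
```

```bash
python3 m.py
```

```text
[ 0.2  -0.11 -5.14] [-0.02 -0.08  0.  ] [ 557.17 -171.69  180.87] [-0.2245  1.5587 -0.0721] 12.57
```

Emit:
carry_out(rows=[[4, 30, 0, 3], [8, 70, 0, 6], [14, 105, 0, 9], [20, 140, 0, 9.5], [22, 170, 0, 9.5], [22, 185, 0, 9.5], [22, 190, 0, 9.5], [22, 190, 0, 9.5], [22, 190, 0, 9.5]])

```text
time: 13.32
tool_pos: [579.1, 17.7, 180.6]
tcp_rot: [-0.277, 1.559, 0.042]
contact_force: [-0.4, 0.4, -5.3]
grip_width: 19.8
```

```bash
python3 - <<'E'
from h import *
import json
o=get_obs();json.dump({k:np.array(o[k]).tolist() for k in("tcp_rot","tool_pos")},open("o5.json","w"))
print(o["tool_pos"],o["tcp_rot"])
cv2.imwrite("pics/w5.png",capture("wrist")[:,:,::-1])
E
```

```text
[579.10048174  17.73153855 180.63286152] [-0.276815    1.55912038  0.041706  ]
```

View pics/w5.png

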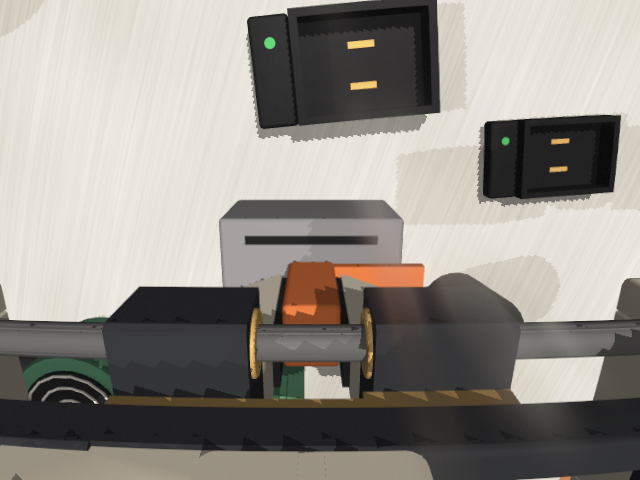

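The large charger is at the top of the picture: lamp (270,43), pocket rim about (290..440, 0..125). The pack hangs level with its top at (222..403, 205..222).

```bash
python3 - <<'E'
import cv2
im=cv2.imread("pics/w5.png")
im=cv2.convertScaleAbs(im,alpha=2.2,beta=10)
a=cv2.resize(im[0:135,240:450],None,fx=3.6,fy=3.6,interpolation=cv2.INTER_NEAREST)
cv2.imwrite("pics/w5c.png",a)
E
```

```text
(no output)
```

View pics/w5c.png

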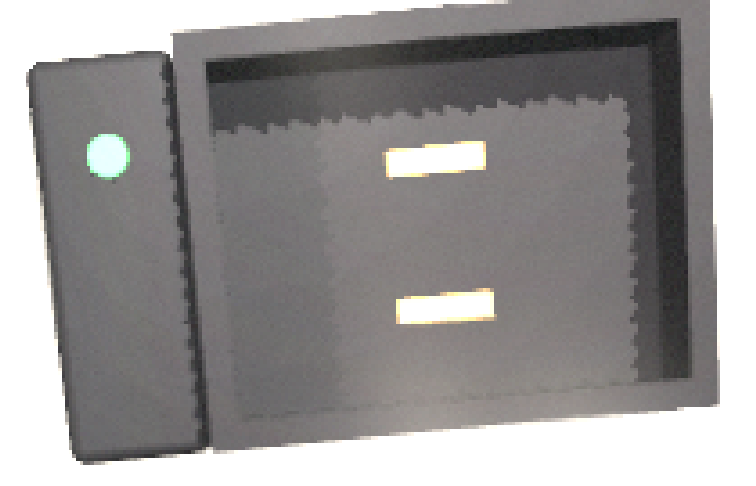

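The stretched crop shows the rim's outer corners at UL (174,34), LR (718,404), LL (212,450), and the gold contacts at (436,159) and (445,307).

```bash
python3 - <<'E'
from h import *
import json
o=json.load(open("o5.json"));f=lambda p,z:ray("wrist",np.array(p,float)/3.6+[240,0],z,o)
a=lambda v:np.degrees(np.arctan2(v[1],v[0]))
c=f([[174,34],[718,404],[212,450]],30);print(c.round(1).tolist(),"ctr",c[:2].mean(0),"len",np.linalg.norm(c[1]-c[2]),np.linalg.norm(c[0]-c[2]),"yaw",a(c[1]-c[2]),a(c[0]-c[2])-90)
i=f([[207,62],[680,18],[691,380]],30);print("inner ctr",i[[0,2]].mean(0),"yaw",a(i[1]-i[0]),a(i[1]-i[2])-90,np.linalg.norm(i[1]-i[0]),np.linalg.norm(i[1]-i[2]))
print("contacts",f([[436,159],[445,307]],8.5).mean(0))
x=np.array(o["tool_pos"])
for z in(159,161,163):
    p=ray("wrist",[[222,221],[403,220]],z,o);d=p[1]-p[0];th=a(d);n=np.array([-np.sin(np.radians(th)),np.cos(np.radians(th)),0])
    print("pack z",z,"len",np.linalg.norm(d),"yaw",th,"ctr-tcp",p.mean(0)-30*n-x)
Rm=R.from_euler("xyz",o["tcp_rot"]).as_matrix();print("jaw yaw",a(Rm[:,2]),Rm[:,0].round(4),x)
b=ray("wrist",[[238,200],[386,200]],111,o);print("bottom",b,np.linalg.norm(b[1]-b[0]))
E
```

```text
[[520.6, 152.3, 30.0], [646.8, 121.5, 30.0], [551.8, 79.8, 30.0]] ctr [583.69978164 136.91914905  30.        ] len 103.70210929551648 78.89046767662244 yaw 23.72049619296539 23.268095035311944
inner ctr [583.94127115 136.77882742  30.        ] yaw 24.102235007382806 23.63110709943993 91.92830070098852 68.64456347237088
contacts [583.61852203 137.06351717   8.5       ]
pack z 159 len 82.31674229233764 yaw 18.47004454195924 ctr-tcp [  2.01647512  -0.50208602 -21.63286152]
pack z 161 len 81.40373223871794 yaw 18.470044541959254 ctr-tcp [ 1.82110665e+00 -1.82655621e-02 -1.96328615e+01]
pack z 163 len 80.49072218509833 yaw 18.470044541959243 ctr-tcp [  1.62573818   0.46555489 -17.63286152]
jaw yaw 18.25093556685085 [ 1.170e-02  5.000e-04 -9.999e-01] [579.10048174  17.73153855 180.63286152]
bottom [[532.3354779   32.26648848 111.        ]
 [612.08683403  58.45751371 111.        ]] 83.94193592229693
```

Emit:
carry_out(rows=[[1, 25, 0, 2], [1.5, 60, 0, 4], [2.5, 90, 0, 5.3], [2.5, 112, 0, 5.3], [2.5, 119.6, 0, 5.3], [2.5, 119.6, -10, 5.3], [2.5, 119.6, -30, 5.3], [2.5, 119.6, -50, 5.3], [2.5, 119.6, -58, 5.3], [2.5, 119.6, -60, 5.3], [2.5, 119.6, -60, 5.3], [2.5, 119.6, -60, 5.3]])

```text
time: 14.37
tool_pos: [582.5, 136.0, 121.5]
tcp_rot: [-0.288, 1.557, 0.121]
contact_force: [-0.1, 0.3, -4.8]
grip_width: 19.8
```

```bash
python3 - <<'E'
from h import *
o=get_obs();print(o["tool_pos"],o["tcp_rot"],o["contact_force"])
Rm=R.from_euler("xyz",o["tcp_rot"]).as_matrix();print("jaw yaw",np.degrees(np.arctan2(Rm[1,2],Rm[0,2])))
im=capture("wrist");im=cv2.convertScaleAbs(im[120:300,180:460,::-1],alpha=1.8)
cv2.imwrite("pics/w6.png",im.repeat(2,0).repeat(2,1))
E
```

```text
[582.47592445 136.044523   121.53274772] [-0.28784583  1.55741437  0.12111085] [-0.09567027  0.25056506 -4.79224476]
jaw yaw 23.432888293366215
```

View pics/w6.png

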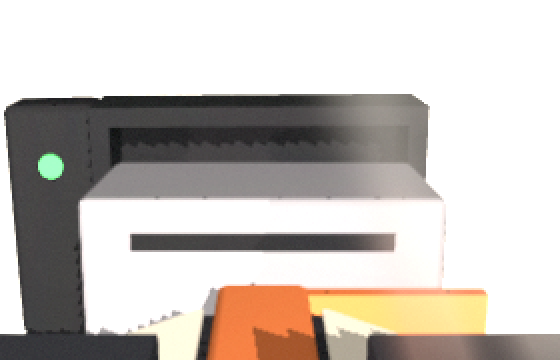

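The pack's far bottom edge is at (108..415,163) in the crop, and the pocket's inner far rim edge is at (110..408,125).

```bash
python3 - <<'E'
from h import *
f=lambda p,z:ray("wrist",np.array(p,float)/2+[180,120],z)
pb=f([[108,163],[415,163]],52);pt=f([[81,199],[443,199]],102);ri=f([[110,128],[408,124]],30);ro=f([[100,100],[426,102]],30)
t=np.radians(23.7);X=np.array([np.cos(t),np.sin(t),0]);N=np.array([-np.sin(t),np.cos(t),0]);C=np.array([583.8,136.9,0])
for n,p in(("pack bot",pb),("top",pt),("rim in",ri)):print(n,((p-C)@X).round(1),((p-C)@N).round(1))
E
```

```text
pack bot [-43.2  44. ] [27.6 27. ]
top [-40.9  40.6] [30.  29.4]
rim in [-45.9  45.8] [33.9 34.6]
```

Emit:
carry_out(rows=[[-0.7, 1.7, 0, 0.3], [-0.7, 1.7, -6, 0.3], [-0.7, 1.7, -14, 0.3], [-0.7, 1.7, -22, 0.3], [-0.7, 1.7, -29, 0.3], [-0.7, 1.7, -35, 0.3], [-0.7, 1.7, -38, 0.3], [-0.7, 1.7, -40, 0.3], [-0.7, 1.7, -40, 0.3], [-0.7, 1.7, -40, 0.3]])

```text
time: 15.25
tool_pos: [582.1, 138.0, 81.9]
tcp_rot: [-0.289, 1.556, 0.126]
contact_force: [-0.2, -0.2, -4.8]
grip_width: 19.5
```

Emit:
carry_out(rows=[[0, 0, -0.7, 0], [0, 0, -1.4, 0], [0, 0, -2, 0], [0, 0, -2.6, 0], [0, 0, -3, 0], [0, 0, -3, 0], [0, 0, -3, 0]])

```text
time: 15.83
tool_pos: [582.1, 138.0, 79.1]
tcp_rot: [-0.29, 1.556, 0.124]
contact_force: [0.6, 0.3, -3.9]
grip_width: 19.6
```

Emit:
carry_out(rows=[[0, 0, -0.6, 0], [0, 0, -1.2, 0], [0, 0, -1.8, 0], [0, 0, -2.4, 0], [0, 0, -2.4, 0], [0, 0, -2.4, 0]])

```text
time: 16.33
tool_pos: [582.7, 137.8, 78.5]
tcp_rot: [-0.317, 1.554, 0.097]
contact_force: [-3.0, -1.4, 8.6]
grip_width: 20.4
```

The pack is on the floor. Next I release and retreat upward.

Emit:
carry_out(rows=[[0, 0, 0.5, 0], [0, 0, 0.5, 0], [0, 0, 0.5, 0], [0, 0, 0.5, 0], [0, 0, 0.5, 0]], hand=34)

```text
time: 16.75
tool_pos: [582.7, 137.8, 78.8]
tcp_rot: [-0.316, 1.554, 0.099]
contact_force: [0.8, -0.5, -0.1]
grip_width: 34.3
```

Emit:
carry_out(rows=[[0, 0, 5, 0], [0, 0, 15, 0], [0, 0, 30, 0], [0, 0, 55, 0], [0, 0, 85, 0], [0, 0, 110, 0], [0, -20, 130, 0], [0, -30, 140, 0], [0, -30, 140, 0], [0, -30, 140, 0]])

```text
time: 17.58
tool_pos: [582.6, 107.5, 218.8]
tcp_rot: [-0.296, 1.554, 0.117]
contact_force: [0.2, 0.6, -1.0]
grip_width: 34.3
```

```bash
python3 - <<'E'
from h import *
import json
o=get_obs();json.dump({k:np.array(o[k]).tolist() for k in("tcp_rot","tool_pos")},open("o7.json","w"))
print(o["tool_pos"],o["contact_force"])
im=cv2.convertScaleAbs(capture("wrist")[90:300,180:460,::-1],alpha=1.8)
cv2.imwrite("pics/w7.png",cv2.resize(im,None,fx=2.8,fy=2.8,interpolation=cv2.INTER_NEAREST))
E
```

```text
[582.61020381 107.46412796 218.83806865] [ 0.16499119  0.63944843 -1.04194512]
```

View pics/w7.png

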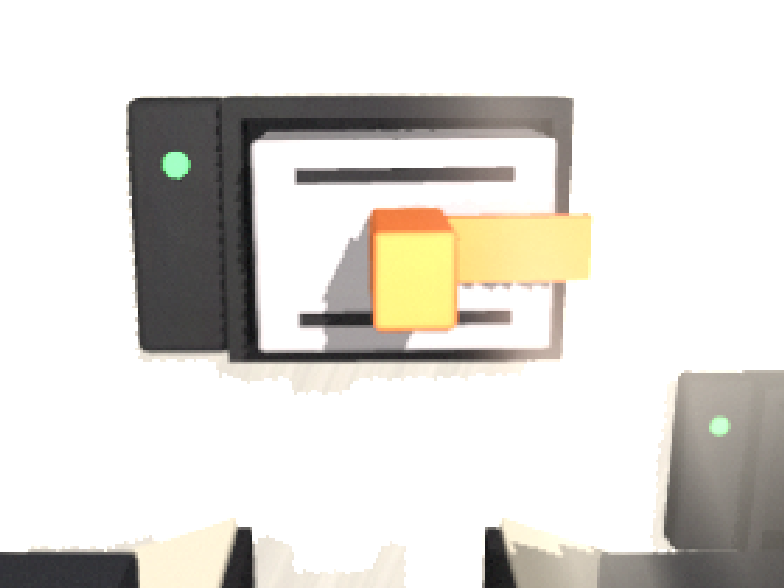

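The picture shows the pack seated inside the pocket: its top spans (250..556, 138..352) and the outer rim spans (222..572, 98..360). I'll check the numbers.

```bash
python3 - <<'E'
from h import *
import json
o=json.load(open("o7.json"));f=lambda p,z:ray("wrist",np.array(p,float)/2.8+[180,90],z,o)
a=lambda v:np.degrees(np.arctan2(v[1],v[0]))
p=f([[250,140],[556,138],[549,350],[258,352]],58);r=f([[222,98],[572,98],[562,358],[230,360]],30)
for n,q in(("pack",p),("rim",r)):print(n,q.mean(0).round(1),"len",[round(np.linalg.norm(q[i]-q[(i+1)%4]),1) for i in range(4)],"yaw",a(q[1]-q[0]),a(q[2]-q[3]))
E
```

```text
pack [584.6 137.1  58. ] len [np.float64(83.5), np.float64(59.7), np.float64(83.4), np.float64(59.5)] yaw 24.119183852316503 23.924180818398888
rim [583.9 137.1  30. ] len [np.float64(103.1), np.float64(79.2), np.float64(103.7), np.float64(79.4)] yaw 23.78164388188574 23.863707837459813
```

```bash
python3 -c "
from plant import *
print(close_job())"
```

```text
the job is handed in; nothing more can be done
None
```

The battery pack is out of the blower and standing in the large black charger, released, and the job is handed in at about 18 s of the 61 s allowed. `close_job()` gives no verdict.

- **First lift failed:** at about 6 N of press the pack stopped after 1.3 mm, with the force sensor reading about 12 N. The tongue was most likely still under the catch bar. I lowered it and pressed on to about 7.4 N, below the 7.7 N hard stop, and it then came up smoothly. The highest single press reading was 8.4 N, so the tab may have touched its stop lightly.
- **Setting down:** the force sensor read about 9 N upward when the pack reached the charger floor. The sensor was also carrying the pack's weight of about 5 N, so the real load was about 14 N.
- **Last check:** the final wrist picture puts the pack's centre within about 1 mm of the pocket's and its angle within 0.3° of it. The measured size of the pack's top fits a pack fully down on the floor. I did not measure its tilt directly.
- **Robot and other objects:** the gripper is clear, about 140 mm above where it let go. I did not go near the coffee pot, incense cup, mortar or tongs, and took no picture of them at the end.

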